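# Unlock the parts case and hold its lid open

## Robot

A 7-joint arm with a two-finger parallel gripper is mounted at the origin on a cart in front of the work surface, level with it; the furniture and walls round the work are solid. World frame = base frame: x ahead of the robot, y to its left, z up, the work surface at z = 0. Lengths are in m, angles in rad, forces in N, time in s.
With the tool pointing down it reaches from about 0.4 to 0.85 m from the base axis. Payload 6.9 kg.
Tool frame: the origin (TCP) lies midway between the tips of the shut fingers; the grasp point (between the pads) lies 19 mm behind it; z points along the fingers, y is the direction in which the jaws open and shut (so a half turn about z gives the same grasp; the last joint's range is limited). The gripper opens to 85 mm and grips with 20 to 120 N. Pads are 22 mm wide; open, the fingers measure 114 mm over their backs; the gripper's body (76 mm by 85 mm) begins 54 mm behind the grasp point. The pads swing forward as they close: fully open they stand 13 mm farther back than shut.
Start: joints at [-1.155, 0.507, -0.238, 1.5, 0.126, 1.149, -0.155], TCP at [0.191, 0.595, 0.231] pointing down, gripper open.
Joint ranges: [-3.08, 3.08], [-0.24, 2.05], [-1.43, 1.35], [0, 2.5], [-1.52, 4.66], [0.17, 1.96], [-2.89, 2.89]. Speed limits (rad/s): [2.39, 2.39, 3.14, 3.14, 3.14, 3.14, 3.14].

## Interface

Orientations are given as a unit quaternion [x, y, z, w].
In Python, from workcell import arm gives the robot as it stands.
- The arm moves only by the shell command python3 -m jog 'ROWS'. ROWS is JSON, a list of rows, each a list of 7 numbers: the shift along the tool's x, y, z normalised to -1 to 1, where 1 is 100 mm, then the turn, a rotation vector about the tool's x, y, z normalised to -1 to 1, where 1 is 90 degrees, then the opening, from -1 (shut) to 1 (fully open). A call has 1 to 12 rows; each row is the pose to reach, as a shift and turn from the pose commanded when the call began, along the tool's axes at that moment; what a row does not reach only later rows make up. A row lasts 1/8 s, in which the tool goes at most 62.5 mm and 10.7 degrees, less where a joint would pass 70% of its speed; a pose out of reach is approached as far as the arm can. A call with a number of a shift or a turn outside -1 to 1 is refused whole. A call with a gripper value outside its range is refused whole. The fingers move at their own pace and stop on an object; the grip force is fixed at half the most. Time passes only in rows, so rows that repeat a pose let the fingers close. It gives the time, the measured TCP pose, the force and the opening at its end, in the units of the state.
- arm.get_state(): the state, without advancing time (a new reading comes with each control period).
- arm.read_camera(name): name is "scene" or "top" or "wrist"; returns a dict with "color" (400x640x3 uint8, red, green, blue), "mtx" (3x3 intrinsics, pixels), "k1" (the pictures are not rectified: a ray, as slopes to the right and down, at radius r is drawn at 1 + k1 r^2 times it, then the intrinsics apply), "extrinsics" (4x4, takes a point from camera to world coordinates). Camera axes: x right, y down, z forward; pixel columns grow to the right and rows downward; lengths in m; the calibration is good to about 2 mm. A picture is of the moment at which its call begins. There is no depth.
- arm.sign_off(): hands the job in, once; it reports no verdict.
The state is a dict: "t": time; "q": joint angles; "qd": joint speeds; "tau": joint torques, N m; "tcp_pos": TCP position; "orientation": TCP orientation; "ft_force": force on the tool from outside, world axes, zero at the start; "ft_torque": the same for the moment, N m; "finger_gap": finger opening in m.
Only numpy, scipy, OpenCV 4.12 (cv2) and the standard library are available. Lean on these libraries where they do the work, as an engineer would, in place of code of your own. Each camera call takes 0.05 s, during which the arm holds its last target. There are 200 camera calls.

## Task

Take the red key out of its wooden stand, push it fully down into the brass lock of the blue parts case and turn it clockwise as far as it goes, so that the steel latch arm swings off the lid; leave the key in the lock. Then raise the lid, which has a steel bar handle, to 40 degrees from closed, so that a colleague can look at the parts inside: it falls shut by itself, so finish while your fingers are still holding it, still, at that angle. Leave everything else on the bench where it is.

Things in the scene. Friction and masses are not known exactly. Their poses are not given: they have to be found in the camera images.
- key_grip (a point): Middle of the red key's flat bow (grip): 28 mm wide along this point's x, 8 mm thick along y, 32 mm high (z up). The key, about 60 g, stands upright and loose in its stand with some 2 mm of play each way; it is the same after half a turn
- key_tip (a point): Lower end of the key's bit, 54 mm below key_grip on the key's axis; same axes
- lock_slot (a point): Centre of the slot's mouth, on top of the brass lock rotor (27 mm square) on the case's front deck, 80 mm above the bench. Slot 15 mm along this point's x, 9 mm along y, chamfered 2 mm, straight down 26 mm: the key's shoulder rests on the rotor with the bit 22 mm in. z up; turns with the lock; while locked x points to the rear of the case
- lock (a joint): Lock angle: 0 = locked (as found), growing clockwise seen from above to the stop at 1.2 rad (69 degrees). Takes 0.06 N m, stays where left; the key has up to about 0.3 rad of play each way, so turn it that much farther. A steel latch arm on the rotor, 12 mm wide, 37 mm from the axis to its end, lies over the lid's front edge and is clear of it from about 1.0 rad
- handle_bar (a point): Middle of the round steel bar of the lid's handle: 10 mm thick, 80 mm long along this point's y, on two end posts, centre line 40 mm above the lid's top; 90 mm in front of the hinge line and 46 mm above it while shut (110.5 mm above the bench). Axes turn with the lid: x to the hinge, z out of the lid
- lid_hinge (a point): Middle of the lid's hinge line, along this point's y, at the rear edge of the case, 64.5 mm above the bench. x points to the rear of the case while the lid is shut; the lid is 130 mm long from hinge to front edge, 160 mm wide, 6 mm thick
- lid (a joint): Lid angle, 0 = shut, growing as the front edge rises, to 1.7 rad; 40 degrees is 0.698. It falls shut when let go (about 0.4 kg)
- case: Blue parts case, fixed, 180 mm deep (x, rear to +x), 160 mm wide (y), 64 mm high without lid; origin under its middle. The lock's axis is at x = -65, y = +50 mm, the handle's middle (lid shut) at x = 0, y = -25 mm, the hinge at x = +90 mm. The deck in front of the lid is 52 mm high
- key: The red key; origin on its axis at the underside of its 20 mm round shoulder, 32 mm below key_grip; same axes. Below the shoulder a flat steel bit (12 mm along x, 6 mm along y), 22 mm long, narrower at its end; above it a 12 mm round shank up to the bow. In the stand the shoulder rests on the stand's top
- ring_gear: Bystander: dark steel gear ring, 70 mm across, 36 mm high, standing in the other of the two places where the key stand may be; origin under its middle
- wrench: Bystander: combination wrench lying flat, 216 mm long along its y, 8 mm high
- oil_bottle: Bystander: cream oil bottle with red spout, 52 mm across, 176 mm high, right of the case. Behind it, at the right rear, rises the post of the shelf unit: from the right, draw the arm in before swinging to the work
- torch: Bystander: black pen torch lying, 121 mm long along its y, 29 mm high
- key_stand: Wooden key stand, a fixed block 56 x 56 x 34 mm with the key's slot in the middle of its top; origin under its middle. It stands on the left of the case, nearer or farther
- pump_body: Bystander: grey cast pump body, 66 x 78 mm, 50 mm high; origin under its middle

How it is judged:
On the way, in this order (a step that is already met when the one before it is completed fails the run):
1. the key is in the still locked lock, pushed fully down (z of key_tip in the frame of lock_slot below -0.018 m and horizontal distance between key_tip and lock_slot below 0.006 m and value of joint lock below 0.9 rad), for 0.1 s.
2. the key has turned the lock to its stop while the lid is still shut (value of joint lock above 1.08 rad and z of key_tip in the frame of lock_slot below -0.014 m and horizontal distance between key_tip and lock_slot below 0.006 m and value of joint lid below 0.15 rad), for 0.1 s.
At the end, for the whole second after the job is handed in: The lid stands still at 40 degrees, give or take 7, with the fingers holding it (more than 0.5 N); the lock is turned to its stop (more than 1.05 rad) and the key is still in it (bit at least 14 mm deep) (value of joint lid between 0.576 and 0.82 rad and velocity of joint lid between -0.1 and 0.1 rad/s and contact force between the fingers and lid above 0.5 N and value of joint lock above 1.05 rad and z of key_tip in the frame of lock_slot below -0.014 m and horizontal distance between key_tip and lock_slot below 0.006 m); the arm keeps its last pose, push and grip.
It fails at once if a bystander is moved by more than 30 mm (distance of any of ring_gear, wrench, pump_body, oil_bottle, torch from where it was at the start of the episode above 0.03 m).
It fails at once if the lid is opened before the lock is turned (value of joint lid above 0.2 rad and value of joint lock below 0.8 rad).
It also fails if it takes over 54 s, if anything falls off the work surface, if the arm or the gripper's body presses on something with over 40 N, if the wrist force passes 120 N, or if a joint passes its speed limit or range.

## Working session

There is one attempt and no reset: what is moved stays moved. The work goes in short steps, Python scripts to look and compute and a shell command to move; the robot and the scene stay as the last step left them, time stands still between calls to the robot, and variables do not carry over. Pictures are saved under pics/ and viewed, about 8 in all and at most 12, crops included, and the job is handed in when it is done.

```bash
ls; mkdir -p pics; python3 - <<'E'
from workcell import arm
import cv2,numpy as np
s=arm.get_state(); print({k:np.round(v,3) for k,v in s.items()})
for n in("top","scene"):
    c=arm.read_camera(n); np.savez(f"pics/{n}0.npz",**c); cv2.imwrite(f"pics/{n}0.png",c["color"][:,:,::-1]); print(n,c["mtx"],c["k1"],np.round(c["extrinsics"],3))
E
```

```text
pics
{'t': np.float64(0.0), 'q': array([-1.154,  0.508, -0.238,  1.501,  0.126,  1.149, -0.155]), 'qd': array([ 0.001, -0.001, -0.001,  0.001, -0.001,  0.001,  0.001]), 'tau': array([ 0.0000e+00, -6.2060e+01, -2.1860e+00, -2.4967e+01,  1.3000e-02,
        1.2000e-02,  0.0000e+00]), 'tcp_pos': array([0.191, 0.595, 0.23 ]), 'orientation': array([ 0.155,  0.988, -0.001, -0.   ]), 'ft_force': array([ 0.451, -0.417,  0.645]), 'ft_torque': array([ 0.056, -0.025,  0.034]), 'finger_gap': np.float64(0.086)}
top [[503.73554239   0.         323.29593587]
 [  0.         503.73554239 198.56432995]
 [  0.           0.           1.        ]] -0.16384853186103307 [[-0.024 -0.991  0.128  0.368]
 [-1.     0.025  0.007 -0.113]
 [-0.011 -0.128 -0.992  1.295]
 [ 0.     0.     0.     1.   ]]
scene [[469.9883158    0.         318.34028385]
 [  0.         469.9883158  200.89051108]
 [  0.           0.           1.        ]] 0.03281599783148406 [[ 0.804 -0.313  0.505 -0.015]
 [-0.594 -0.391  0.703 -0.837]
 [-0.023 -0.866 -0.5    0.61 ]
 [ 0.     0.     0.     1.   ]]
```

View pics/top0.png

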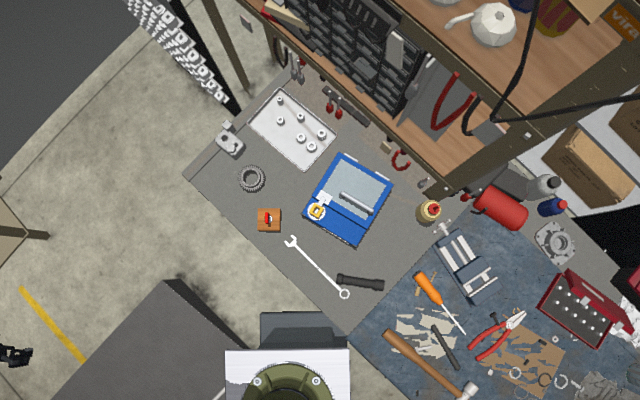

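View pics/scene0.png

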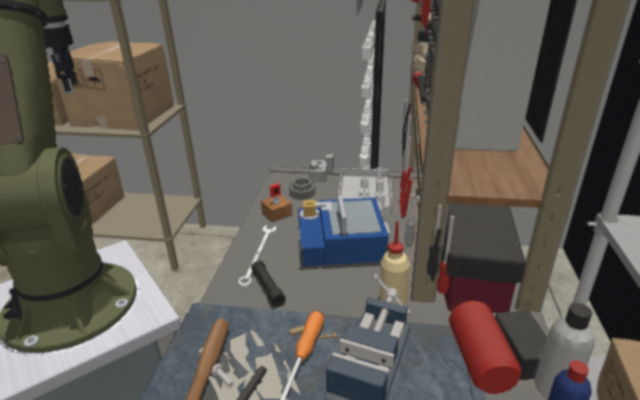

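Top view: the key in its stand is at about (269,219), the brass lock at (317,211), the handle bar at (357,203). The ring gear stands at (252,179) and the case is turned by roughly 30°. Next I measure these.

```bash
cat > h.py <<'E'
import numpy as np,cv2
from workcell import arm
def ray(c,uv):
    K=c["mtx"];k=float(c["k1"]);d=np.array([(uv[0]-K[0,2])/K[0,0],(uv[1]-K[1,2])/K[1,1]])
    s=d.copy()
    for _ in range(20): s=d/(1+k*(s@s))
    E=c["extrinsics"]; return E[:3,3],E[:3,:3]@np.array([s[0],s[1],1])
def onz(c,uv,z):
    o,r=ray(c,uv); return o+r*(z-o[2])/r[2]
def proj(c,P):
    E=c["extrinsics"];p=E[:3,:3].T@(np.array(P)-E[:3,3]);s=p[:2]/p[2];s=s*(1+float(c["k1"])*(s@s));K=c["mtx"]
    return np.array([K[0,0]*s[0]+K[0,2],K[1,1]*s[1]+K[1,2]])
def tri(c1,u1,c2,u2):
    o1,r1=ray(c1,u1);o2,r2=ray(c2,u2);t=np.linalg.lstsq(np.stack([r1,-r2],1),o2-o1,rcond=None)[0]
    a=o1+r1*t[0];b=o2+r2*t[1];return (a+b)/2,np.linalg.norm(a-b)
def hsv(c): return cv2.cvtColor(c["color"],cv2.COLOR_RGB2HSV)
def blobs(c,lo,hi,box,amin=8):
    x0,y0,x1,y1=box;m=cv2.inRange(hsv(c),np.array(lo),np.array(hi));M=np.zeros_like(m);M[y0:y1,x0:x1]=m[y0:y1,x0:x1]
    n,l,st,ce=cv2.connectedComponentsWithStats(M); return sorted([(int(st[i,4]),ce[i].round(1),l==i) for i in range(1,n) if st[i,4]>=amin],key=lambda a:-a[0])
E
python3 - <<'E'
from h import *
T=dict(np.load("pics/top0.npz"));S=dict(np.load("pics/scene0.npz"))
def show(n,c,*a):
    r=blobs(c,*a)
    for b in r[:3]: print(n,b[0],b[1],np.argwhere(b[2]).min(0)[::-1],np.argwhere(b[2]).max(0)[::-1])
    return r
show("red",T,(0,170,120),(6,255,255),(250,200,290,240)); show("redS",S,(0,150,90),(6,255,255),(255,175,295,210))
show("wood",T,(5,100,80),(18,255,255),(250,200,290,240))
show("brass",T,(18,70,120),(30,255,255),(295,190,340,230)); show("brassS",S,(18,70,100),(30,255,255),(295,190,330,220))
b=show("blue",T,(100,150,60),(125,255,255),(290,140,410,260))
pts=np.argwhere(b[0][2])[:,::-1].astype(np.float32)
box=cv2.boxPoints(cv2.minAreaRect(pts));print(box)
for p in box: print(onz(T,p,0.06).round(4))
c=cv2.resize(T["color"][130:260,240:420],None,fx=4.4,fy=4.4,interpolation=cv2.INTER_CUBIC)
cv2.imwrite("pics/c1.png",c[:,:,::-1])
E
```

```text
red 32 [266.  217.2] [265 212] [267 222]
redS 76 [274.6 189.9] [271 184] [279 196]
wood 448 [268.6 219.2] [257 208] [280 230]
brass 111 [316. 210.] [309 203] [323 217]
brassS 187 [308.8 207. ] [303 199] [315 215]
blue 1974 [346.2 208.4] [303 152] [392 244]
[[300.2353  213.9412 ]
 [337.91174 151.14706]
 [393.20587 184.32352]
 [355.52942 247.11765]]
[ 0.4903 -0.0459  0.06  ]
[ 0.6458 -0.1431  0.06  ]
[ 0.5582 -0.2782  0.06  ]
[ 0.4053 -0.1795  0.06  ]
```

View pics/c1.png

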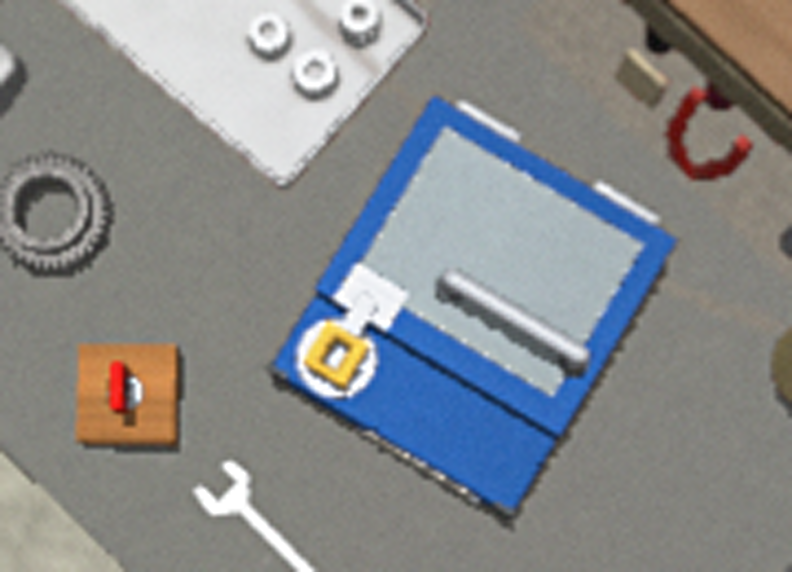

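The crop shows the red bow seen edge-on with its long side along image vertical (about world x). The latch arm points to the rear over the lid, and the handle bar is right of centre.

```bash
python3 - <<'E'
from h import *
T=dict(np.load("pics/top0.npz"));S=dict(np.load("pics/scene0.npz"))
print("key tri",tri(T,(266.0,217.2),S,(274.6,189.9)))
print("key top z.082",onz(T,(266.3,217.2),.08),"ends",onz(T,(266.3,212),.08),onz(T,(266.3,222.5),.08))
w=blobs(T,(5,100,80),(18,255,255),(250,200,290,240))[0]
bx=cv2.boxPoints(cv2.minAreaRect(np.argwhere(w[2]|blobs(T,(0,170,120),(6,255,255),(250,200,290,240))[0][2])[:,::-1].astype(np.float32)))
P=np.array([onz(T,p,.034) for p in bx]);print("stand",P.round(4),P.mean(0))
print("lock",onz(T,(316,210),.078),"tri",tri(T,(316,210),S,(308.8,207)))
b=np.array([[300.2,213.9],[337.9,151.1],[393.2,184.3],[355.5,247.1]])
C=np.array([onz(T,p,.062) for p in b]);c=C.mean(0);x=C[1]+C[2]-C[0]-C[3];yaw=np.arctan2(x[1],x[0]);print("case",c,np.degrees(yaw))
for e in ((445,281),(582,363)): print("bar end",onz(T,(240+e[0]/4.4,130+e[1]/4.4),.1125))
R=np.array([[np.cos(yaw),-np.sin(yaw)],[np.sin(yaw),np.cos(yaw)]])
for n,p in (("lock",(-.065,.05)),("handle",(0,-.025))): print(n,c[:2]+R@p)
E
```

```text
key tri (array([0.48399599, 0.03823606, 0.06475865]), np.float64(0.0004414462672886078))
key top z.082 [0.48234604 0.03573547 0.08      ] ends [0.49504124 0.03559641 0.08      ] [0.46943653 0.03588192 0.08      ]
stand [[0.5106 0.0648 0.034 ]
 [0.5092 0.0064 0.034 ]
 [0.4536 0.0072 0.034 ]
 [0.4549 0.0653 0.034 ]] [0.4820651 0.0358983 0.034    ]
lock [ 0.49713042 -0.08535857  0.078     ] tri (array([ 0.49823152, -0.08520859,  0.06861897]), np.float64(0.00024044321711250952))
case [ 0.52472924 -0.16155531  0.062     ] -32.438138563392904
bar end [ 0.53037014 -0.1465492   0.1125    ]
bar end [ 0.48411543 -0.21876396  0.1125    ]
lock [ 0.49669055 -0.08449149]
handle [ 0.51131952 -0.18265458]
```

Everything agrees: the key is at (0.482, 0.036), yaw about -1°. The lock is at (0.497, -0.085), the case yaw is -32.5° and the handle is at (0.510, -0.183). Now I move towards the key.

```bash
python3 -m jog '[[-0.5,-0.5,0,0,0,0,0],[-1,-1,0,0,0,0,0],[-1,-1,0,0,0,0,0]]'; python3 -m jog '[[-0.5,-0.5,0,0,0,-0.1,0],[-1,-1,0,0,0,-0.2,0],[-1,-1,0,0,0,-0.2,0]]'; cat >> h.py <<'E'
from scipy.spatial.transform import Rotation as Ro
def to(P,xyaw=None):
    "tool-frame shift (units) and z turn (units) from measured pose to TCP P with tool x heading xyaw deg, tool down"
    s=arm.get_state();R=Ro.from_quat(s["orientation"]);t=np.array(s["tcp_pos"])
    print("t",round(float(s["t"]),2),"tcp",t.round(4),"q",np.round(s["q"],2),"gap",round(float(s["finger_gap"]),4),"F",np.round(s["ft_force"],1),"M",np.round(s["ft_torque"],2))
    x=R.as_matrix()[:,0];print("xyaw",np.degrees(np.arctan2(x[1],x[0])).round(2),"tz",R.as_matrix()[:,2].round(3))
    if P is not None: print("shift",(R.inv().apply(np.array(P)-t)/0.1).round(3))
    if xyaw is not None:
        a=np.radians(xyaw);G=Ro.from_matrix(np.array([[np.cos(a),np.sin(a),0],[np.sin(a),-np.cos(a),0],[0,0,-1]]).astype(float))
        print("turn",((R.inv()*G).as_rotvec()/(np.pi/2)).round(3))
E
python3 -c "
from h import *
to((.4825,.036,.15),179)"
```

```text
t: 0.48
tcp_pos: [0.2583, 0.4653, 0.2311]
orientation: [0.157, 0.988, -0.001, 0.001]
ft_force: [0.0, 2.4, 0.1]
finger_gap: 0.0428
t: 0.85
tcp_pos: [0.3222, 0.3401, 0.2311]
orientation: [-0.0, 1.0, -0.001, 0.0]
ft_force: [-0.8, 1.2, 0.2]
finger_gap: 0.0429
t 0.85 tcp [0.3222 0.3401 0.2311] q [-0.66  0.27 -0.27  1.89  0.09  0.99  0.61] gap 0.0429 F [-0.8  1.2  0.2] M [0.05 0.06 0.01]
xyaw -179.98 tz [ 0.    -0.002 -1.   ]
shift [-1.602 -3.04   0.817]
turn [-0.001  0.     0.011]
```

```bash
python3 -m jog '[[-0.25,-0.5,0,0,0,0,0],[-0.55,-1,0,0,0,0,0],[-0.55,-1,0,0,0,0,0]]'; python3 -m jog '[[-0.25,-0.5,0,0,0,0,0],[-0.55,-1,0.2,0,0,0,0],[-0.55,-1,0.2,0,0,0,0]]';python3 -m jog '[[-0.25,-0.5,0.1,0,0,0.01,0],[-0.5,-1,0.3,0,0,0.01,0],[-0.5,-1,0.3,0,0,0.01,0],[-0.5,-1,0.3,0,0,0.01,0]]'
python3 - <<'E'
from h import *
to((.4825,.036,.05),179)
c=arm.read_camera("wrist");np.savez("pics/w1.npz",**c);cv2.imwrite("pics/w1.png",c["color"][:,:,::-1])
E
```

```text
t: 1.23
tcp_pos: [0.3778, 0.2407, 0.2312]
orientation: [0.002, 1.0, -0.001, 0.0]
ft_force: [-0.1, 0.9, 0.5]
finger_gap: 0.0426
t: 1.6
tcp_pos: [0.4321, 0.1413, 0.21]
orientation: [0.002, 1.0, -0.001, -0.001]
ft_force: [-0.2, 1.2, -0.9]
finger_gap: 0.0426
t: 2.1
tcp_pos: [0.4813, 0.0464, 0.1812]
orientation: [0.005, 1.0, 0.001, -0.0]
ft_force: [-0.5, 0.5, 0.1]
finger_gap: 0.0426
t 2.1 tcp [0.4813 0.0464 0.1812] q [-0.07  0.34 -0.11  1.94  0.04  0.87  1.36] gap 0.0426 F [-0.5  0.5  0.1] M [0.   0.02 0.01]
xyaw 179.38 tz [-0.001  0.001 -1.   ]
shift [-0.015 -0.105  1.312]
turn [ 0.001 -0.     0.004]
```

View pics/w1.png

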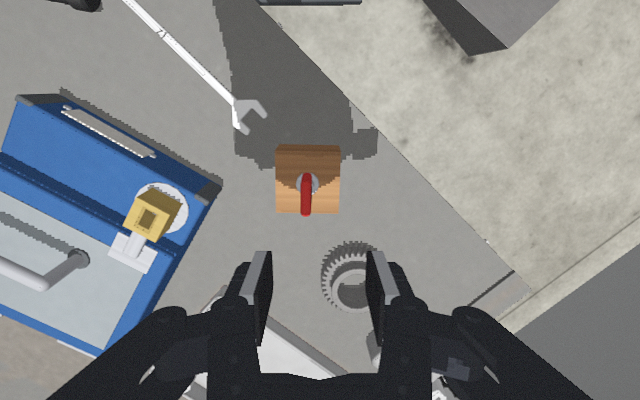

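The wrist view shows the key bow at about (306,194), standing near vertical in the image, and the lock at (148,217). I measure both from here.

```bash
python3 - <<'E'
from h import *
c=dict(np.load("pics/w1.npz"));T=dict(np.load("pics/top0.npz"))
r=blobs(c,(0,140,70),(8,255,255),(285,150,330,230));r=[b for b in r][:2]
for b in r: print(b[0],b[1],np.argwhere(b[2]).min(0)[::-1],np.argwhere(b[2]).max(0)[::-1])
p=r[0][1];print("key z.07",onz(c,p,.07),tri(T,(266,217.2),c,p))
b=blobs(c,(18,70,60),(32,255,255),(110,170,190,250))[0];print(b[0],b[1],onz(c,b[1],.074))
print([ (z,onz(c,(306,173),z).round(4),onz(c,(306,215),z).round(4)) for z in (.082,.05)])
E
```

```text
387 [305.6 194.6] [301 173] [311 215]
key z.07 [0.4797922  0.03638654 0.07      ] (array([0.48302415, 0.03730475, 0.06292744]), np.float64(0.003124700355693761))
1895 [151.7 214.2] [ 0.4931208 -0.0827424  0.074    ]
[(0.082, array([0.4597, 0.0376, 0.082 ]), array([0.492 , 0.0368, 0.082 ])), (0.05, array([0.4676, 0.0363, 0.05  ]), array([0.5042, 0.0355, 0.05  ]))]
```

```bash
python3 -m jog '[[-0.01,-0.1,0.4,0,0,0,0],[-0.01,-0.1,0.8,0,0,0,0],[-0.01,-0.1,0.8,0,0,0,0]]'; python3 -m jog '[[0,0,0.2,0,0,0,0],[0,0,0.5,0,0,0,0],[0,0,0.5,0,0,0,0],[0,0,0.5,0,0,0,0]]'
python3 -m jog '[[0,0,0,0,0,0,-0.6],[0,0,0,0,0,0,-1],[0,0,0,0,0,0,-1],[0,0,0,0,0,0,-1],[0,0,0,0,0,0,-1],[0,0,0,0,0,0,-1]]'
python3 -c "
from h import *
to((.4825,.036,.05),179)"
```

```text
t: 2.52
tcp_pos: [0.4804, 0.0359, 0.0999]
orientation: [0.005, 1.0, 0.0, -0.002]
ft_force: [0.1, 0.7, -0.0]
finger_gap: 0.0432
t: 3.02
tcp_pos: [0.4832, 0.0348, 0.0529]
orientation: [0.006, 1.0, 0.0, 0.001]
ft_force: [-0.4, 0.4, 0.5]
finger_gap: 0.0428
t: 3.78
tcp_pos: [0.4828, 0.0342, 0.052]
orientation: [0.006, 1.0, 0.0, 0.001]
ft_force: [-0.5, 1.3, 6.9]
finger_gap: 0.0072
t 3.77 tcp [0.4828 0.0342 0.052 ] q [-0.07  0.53 -0.08  2.09  0.08  0.52  1.35] gap 0.0072 F [-0.5  1.3  6.9] M [0.23 0.14 0.01]
xyaw 179.29 tz [ 0.001  0.    -1.   ]
shift [0.003 0.018 0.02 ]
turn [0.    0.001 0.003]
```

```bash
python3 -m jog '[[0,0,-0.3,0,0,0,-1],[0,0,-0.7,0,0,0,-1],[0,0,-1,0,0,0,-1],[0,0,-1,0,0,0,-1]]'; python3 -m jog '[[-0.05,-0.3,-0.1,0,0,0.1,-1],[-0.1,-0.6,-0.1,0,0,0.2,-1],[-0.12,-0.9,-0.1,0,0,0.3,-1],[-0.12,-1,-0.1,0,0,0.354,-1],[-0.12,-1,-0.1,0,0,0.354,-1]]'
python3 - <<'E'
from h import *
to((.497,-.085,.16),147.4)
for n in("top","scene","wrist"):
    c=arm.read_camera(n);np.savez(f"pics/{n}2.npz",**c)
    if n=="wrist":cv2.imwrite("pics/w2.png",c["color"][:,:,::-1])
E
```

```text
t: 4.28
tcp_pos: [0.4835, 0.034, 0.1533]
orientation: [0.006, 1.0, 0.0, 0.002]
ft_force: [0.7, 0.3, -0.6]
finger_gap: 0.0064
t: 4.9
tcp_pos: [0.4923, -0.0669, 0.1602]
orientation: [0.281, 0.96, -0.0, -0.001]
ft_force: [0.4, 0.6, -1.1]
finger_gap: 0.0067
t 4.9 tcp [ 0.4923 -0.0669  0.1602] q [ 0.04  0.39  0.06  1.94 -0.03  0.82  1.12] gap 0.0067 F [ 0.4  0.6 -1.1] M [-0.01  0.02 -0.  ]
xyaw 147.36 tz [-0.002 -0.    -1.   ]
shift [-0.137 -0.127  0.002]
turn [-0.001 -0.001 -0.   ]
```

View pics/w2.png

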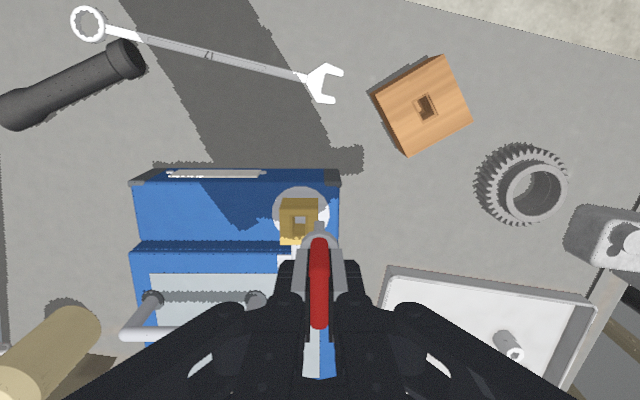

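The key is held upright between the pads (bow at about (319,285)). The slot shows at (300,222), squarely aligned with the case. I check the relative offset in the scene view.

```bash
python3 - <<'E'
from h import *
W=dict(np.load("pics/wrist2.npz"));S=dict(np.load("pics/scene2.npz"));T=dict(np.load("pics/top2.npz"))
print("slot wrist",onz(W,(300,222),.08))
for n,z,p in (("tcp",0,(.4923,-.0669,.1602)),("tip",0,(.4923,-.0669,.120)),("slot",0,(.497,-.085,.08))): print(n,proj(S,p).round(1),proj(T,p).round(1),proj(W,p).round(1))
for b in blobs(S,(0,130,60),(8,255,255),(280,130,340,215))[:3]: print("redS",b[0],b[1],np.argwhere(b[2]).min(0)[::-1],np.argwhere(b[2]).max(0)[::-1])
a=cv2.resize(S["color"][130:230,260:360],None,fx=4,fy=4,interpolation=cv2.INTER_CUBIC)
b=cv2.resize(T["color"][160:260,270:370],None,fx=4,fy=4,interpolation=cv2.INTER_CUBIC)
cv2.imwrite("pics/c2.png",np.hstack([a,b])[:,:,::-1])
E
```

```text
slot wrist [ 0.49285158 -0.08208793  0.08      ]
tcp [300.2 168.4] [307.  208.5] [317.4 269.5]
tip [301.  184.7] [307.7 210.4] [317.8 234.2]
slot [308.1 202.8] [315.8 210. ] [299.8 228.7]
```

View pics/c2.png

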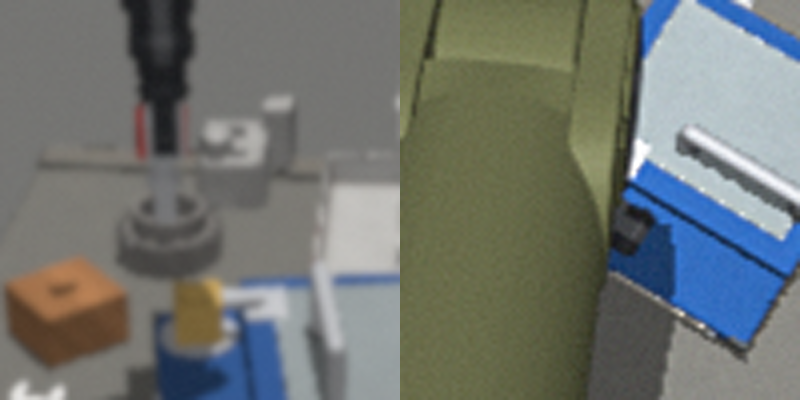

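Key tip at (301,185) in the scene view matches the prediction from the TCP, so the key is centred in the grip. The brass top is near (309,201). I align over the slot and lower, watching the forces.

```bash
python3 -m jog '[[-0.07,-0.06,0,0,0,0,-1],[-0.137,-0.127,0.1,0,0,0,-1],[-0.137,-0.127,0.25,0,0,0,-1],[-0.137,-0.127,0.35,0,0,0,-1],[-0.137,-0.127,0.35,0,0,0,-1],[-0.137,-0.127,0.35,0,0,0,-1]]'; python3 -c "
from h import *
to((.4968,-.085,.160),147.4)"
 python3 -m jog '[[0,0,0.05,0,0,0,-1],[0,0,0.1,0,0,0,-1],[0,0,0.12,0,0,0,-1],[0,0,0.12,0,0,0,-1]]'; python3 -c "
from h import *
to((.4968,-.085,.098),147.4)"
```

```text
t: 5.8
tcp_pos: [0.498, -0.0843, 0.1265]
orientation: [0.28, 0.96, 0.0, 0.0]
ft_force: [0.3, 0.0, -0.7]
finger_gap: 0.0073
t 5.8 tcp [ 0.498  -0.0843  0.1265] q [ 0.08  0.44  0.06  1.96 -0.04  0.74  1.16] gap 0.0073 F [ 0.3  0.  -0.7] M [-0.02 -0.03  0.05]
xyaw 147.43 tz [ 0. -0. -1.]
shift [ 0.006 -0.012 -0.335]
turn [0. 0. 0.]
t: 6.3
tcp_pos: [0.4977, -0.0842, 0.1141]
orientation: [0.28, 0.96, -0.0, -0.0]
ft_force: [-0.4, -0.4, -1.2]
finger_gap: 0.0069
t 6.3 tcp [ 0.4977 -0.0842  0.1141] q [ 0.08  0.46  0.06  1.97 -0.04  0.71  1.16] gap 0.0069 F [-0.4 -0.4 -1.2] M [-0.04 -0.02 -0.03]
xyaw 147.43 tz [-0.  0. -1.]
shift [ 0.003 -0.011  0.161]
turn [-0. -0.  0.]
```

```bash
python3 -m jog '[[0,0,0.05,0,0,0,-1],[0,0,0.1,0,0,0,-1],[0,0,0.14,0,0,0,-1],[0,0,0.17,0,0,0,-1],[0,0,0.17,0,0,0,-1],[0,0,0.17,0,0,0,-1]]'; python3 - <<'E'
from h import *
to((.4968,-.085,.098),147.4)
c=arm.read_camera("scene");cv2.imwrite("pics/c3.png",cv2.resize(c["color"][150:230,260:360],None,fx=5,fy=5,interpolation=cv2.INTER_CUBIC)[:,:,::-1])
E
```

```text
t: 7.05
tcp_pos: [0.4977, -0.0842, 0.0979]
orientation: [0.28, 0.96, 0.0, 0.0]
ft_force: [-2.8, 0.7, 8.8]
finger_gap: 0.0068
t 7.05 tcp [ 0.4977 -0.0842  0.0979] q [ 0.08  0.48  0.06  1.99 -0.04  0.67  1.17] gap 0.0068 F [-2.8  0.7  8.8] M [ 0.13  0.58 -0.05]
xyaw 147.43 tz [ 0.  0. -1.]
shift [ 0.003 -0.011 -0.001]
turn [0. 0. 0.]
```

View pics/c3.png

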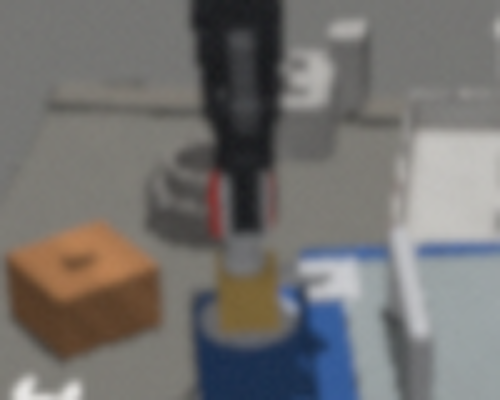

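Seated: the shoulder made contact at exactly the expected height, with 9 N. Now I turn it clockwise.

```bash
python3 -m jog '[[0,0,0,0,0,0.1,-1],[0,0,0,0,0,0.2,-1],[0,0,0,0,0,0.3,-1],[0,0,0,0,0,0.4,-1],[0,0,0,0,0,0.5,-1],[0,0,0,0,0,0.6,-1],[0,0,0,0,0,0.65,-1],[0,0,0,0,0,0.65,-1]]'; python3 -c "
from h import *
to((.4968,-.085,.098),61)"
python3 -m jog '[[0,0,0,0,0,0.07,-1],[0,0,0,0,0,0.14,-1],[0,0,0,0,0,0.21,-1],[0,0,0,0,0,0.26,-1],[0,0,0,0,0,0.3,-1],[0,0,0,0,0,0.3,-1]]'; python3 - <<'E'
from h import *
to((.4968,-.085,.098),61)
for n in ("scene","top"):
    c=arm.read_camera(n);np.savez(f"pics/{n}4.npz",**c)
    cv2.imwrite(f"pics/{n}4.png",cv2.resize(c["color"][150:230,260:380],None,fx=5,fy=5,interpolation=cv2.INTER_CUBIC)[:,:,::-1])
E
```

```text
t: 8.1
tcp_pos: [0.4978, -0.085, 0.098]
orientation: [0.714, 0.7, -0.0, 0.001]
ft_force: [-2.0, -2.4, 8.6]
finger_gap: 0.0071
t 8.1 tcp [ 0.4978 -0.085   0.098 ] q [-0.13  0.51  0.36  1.99 -0.27  0.69  0.39] gap 0.0071 F [-2.  -2.4  8.6] M [-0.39  0.7   0.01]
xyaw 88.84 tz [ 0.001 -0.001 -1.   ]
shift [-0.   -0.01 -0.  ]
turn [0.001 0.    0.309]
t: 8.85
tcp_pos: [0.4969, -0.0851, 0.0979]
orientation: [0.858, 0.514, -0.0, 0.0]
ft_force: [-4.7, -0.5, 11.4]
finger_gap: 0.0069
t 8.85 tcp [ 0.4969 -0.0851  0.0979] q [-0.22  0.53  0.5   2.   -0.38  0.71  0.03] gap 0.0069 F [-4.7 -0.5 11.4] M [-0.49  1.29  0.08]
xyaw 61.84 tz [-0.001 -0.001 -1.   ]
shift [ 0.    -0.002 -0.001]
turn [-0.     0.001  0.009]
```

View pics/scene4.png

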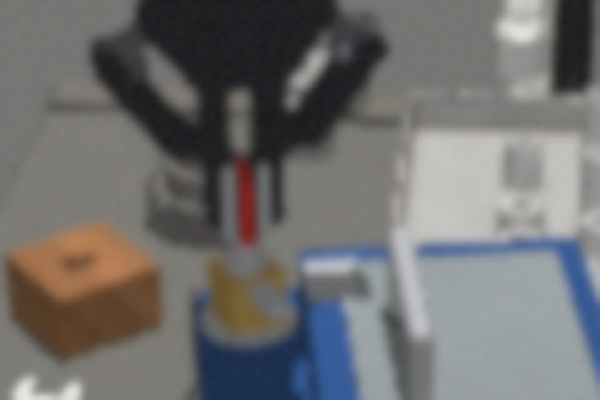

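The latch arm has swung off the lid and now points toward the camera, at about (268,300) in the crop. I turn a little more to see whether the moment rises at the stop.

```bash
for i in 1; do python3 -m jog '[[0,0,0,0,0,0.04,-1],[0,0,0,0,0,0.06,-1],[0,0,0,0,0,0.06,-1]]'; python3 -c "
from h import *
to(None)"; python3 -m jog '[[0,0,0,0,0,0.04,-1],[0,0,0,0,0,0.06,-1],[0,0,0,0,0,0.06,-1]]'; python3 -c "
from h import *
to(None)"; done
```

```text
t: 9.32
tcp_pos: [0.4968, -0.0851, 0.098]
orientation: [0.881, 0.473, -0.001, -0.0]
ft_force: [-6.2, -2.8, 11.8]
finger_gap: 0.0069
t 9.32 tcp [ 0.4968 -0.0851  0.098 ] q [-0.23  0.53  0.53  2.   -0.4   0.71 -0.04] gap 0.0069 F [-6.2 -2.8 11.8] M [-0.43  1.38  0.2 ]
xyaw 56.49 tz [-0.001 -0.    -1.   ]
t: 9.7
tcp_pos: [0.4967, -0.085, 0.098]
orientation: [0.902, 0.432, -0.001, -0.0]
ft_force: [-5.6, -1.7, 12.5]
finger_gap: 0.0068
t 9.7 tcp [ 0.4967 -0.085   0.098 ] q [-0.25  0.54  0.56  2.   -0.42  0.72 -0.11] gap 0.0068 F [-5.6 -1.7 12.5] M [-0.35  1.46  0.41]
xyaw 51.14 tz [-0.001 -0.    -1.   ]
```

The moment rose to 0.4 N m, so the lock is at its stop. I release the key and rise.

```bash
python3 -m jog '[[0,0,0,0,0,0,-0.5],[0,0,0,0,0,0,-0.1],[0,0,0,0,0,0,-0.1],[0,0,0,0,0,0,-0.1],[0,0,-0.2,0,0,0,-0.1],[0,0,-0.5,0,0,0,-0.1],[0,0,-0.9,0,0,0,-0.1],[0,0,-0.9,0,0,0,-0.1]]'; python3 - <<'E'
from h import *
to((.511,-.183,.18),57.5)
c=arm.read_camera("wrist");cv2.imwrite("pics/w5.png",c["color"][:,:,::-1]);np.savez("pics/w5.npz",**c)
E
```

```text
t: 10.7
tcp_pos: [0.4993, -0.0849, 0.1898]
orientation: [0.902, 0.432, 0.002, 0.001]
ft_force: [-0.0, -0.1, -1.0]
finger_gap: 0.0384
t 10.7 tcp [ 0.4993 -0.0849  0.1898] q [-0.33  0.43  0.65  1.88 -0.32  0.93 -0.21] gap 0.0384 F [-0.  -0.1 -1. ] M [-0.02  0.04  0.  ]
xyaw 51.13 tz [ 0.005 -0.001 -1.   ]
shift [-0.691  0.706  0.099]
turn [ 0.003 -0.002 -0.071]
```

View pics/w5.png

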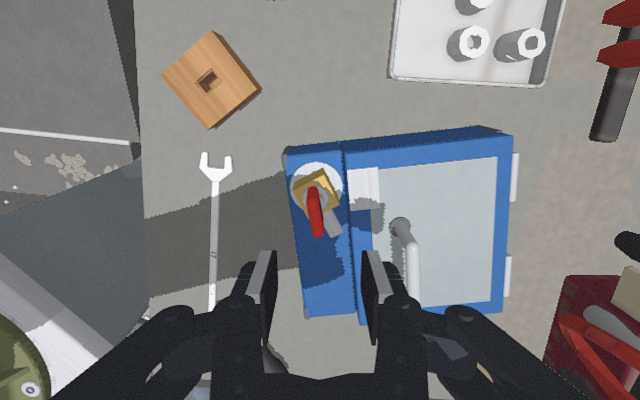

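The key stays in the lock (bow at about (315,212)). The latch arm points away from the lid at roughly 70°, and the handle is free. I go over the handle bar.

```bash
python3 -m jog '[[-0.3,0.3,0,0,0,-0.04,0],[-0.6,0.6,0,0,0,-0.071,0],[-0.69,0.706,0.1,0,0,-0.071,0],[-0.69,0.706,0.1,0,0,-0.071,0]]'; python3 - <<'E'
from h import *
to((.511,-.183,.0915),57.5)
c=arm.read_camera("wrist");cv2.imwrite("pics/w6.png",c["color"][:,:,::-1]);np.savez("pics/w6.npz",**c)
for a in (-.035,.035): print(proj(c,(.511+a*.537,-.183+a*.843,.1105)).round(1))
E
```

```text
t: 11.25
tcp_pos: [0.5084, -0.1824, 0.1755]
orientation: [0.877, 0.48, -0.001, -0.001]
ft_force: [-0.3, 0.3, -0.4]
finger_gap: 0.0426
t 11.25 tcp [ 0.5084 -0.1824  0.1755] q [-0.09  0.49  0.59  1.81 -0.33  0.95  0.07] gap 0.0426 F [-0.3  0.3 -0.4] M [ 0.02 -0.02  0.02]
xyaw 57.39 tz [-0.003  0.001 -1.   ]
shift [0.009 0.028 0.84 ]
turn [-0.002  0.001 -0.001]
[324.9 262.1]
[325.3 159.8]
```

View pics/w6.png

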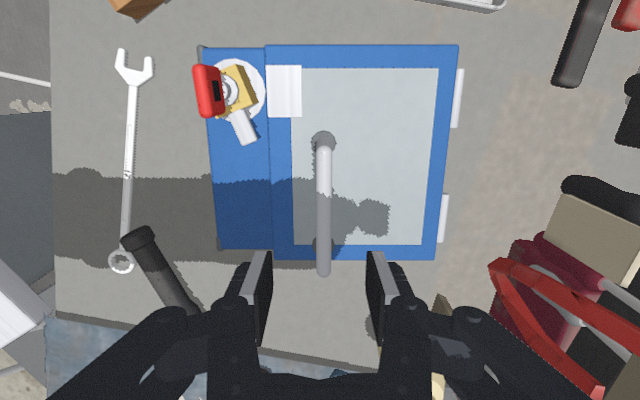

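The bar is at column 323, rows 145–275, where it was expected and parallel to the fingers' plane. I descend and grip.

```bash
python3 -m jog '[[0,0.01,0.3,0,0,0,0],[0.01,0.02,0.6,0,0,0,0],[0.01,0.02,0.8,0,0,0,0],[0.01,0.02,0.84,0,0,0,0],[0.01,0.02,0.84,0,0,0,-0.5],[0.01,0.02,0.84,0,0,0,-1],[0.01,0.02,0.84,0,0,0,-1],[0.01,0.02,0.84,0,0,0,-1],[0.01,0.02,0.84,0,0,0,-1],[0.01,0.02,0.84,0,0,0,-1]]'; python3 - <<'E'
from h import *
to((.511,-.183,.0915),57.5)
g=np.radians(27.07)
for d in (10,20,30,40):
    a=g+np.radians(d);print(d,"rear",round(.090-.1011*np.cos(a),4),"up",round(.1011*np.sin(a)-.046,4))
E
```

```text
t: 12.55
tcp_pos: [0.5121, -0.1822, 0.0942]
orientation: [0.877, 0.481, 0.001, 0.0]
ft_force: [-1.4, 2.2, 6.3]
finger_gap: 0.0077
t 12.55 tcp [ 0.5121 -0.1822  0.0942] q [-0.04  0.59  0.53  1.9  -0.42  0.76  0.15] gap 0.0077 F [-1.4  2.2  6.3] M [ 0.47  0.24 -0.  ]
xyaw 57.53 tz [ 0.001  0.    -1.   ]
shift [-0.013 -0.005  0.027]
turn [ 0.001 -0.001  0.   ]
10 rear 0.0093 up 0.0149
20 rear 0.0211 up 0.028
30 rear 0.035 up 0.0389
40 rear 0.0506 up 0.0471
```

```bash
python3 -m jog '[[0,0.04,-0.07,0,0,0,-1],[0,0.09,-0.15,0,0,0,-1],[0,0.15,-0.22,0,0,0,-1],[0,0.21,-0.28,0,0,0,-1],[0,0.21,-0.28,0,0,0,-1],[0,0.21,-0.28,0,0,0,-1]]'; python3 -c "
from h import *
to(None)"
```

```text
t: 13.3
tcp_pos: [0.528, -0.1925, 0.1214]
orientation: [0.877, 0.481, -0.001, -0.002]
ft_force: [-4.8, 6.1, 1.1]
finger_gap: 0.0077
t 13.3 tcp [ 0.528  -0.1925  0.1214] q [-0.04  0.58  0.55  1.82 -0.39  0.85  0.13] gap 0.0077 F [-4.8  6.1  1.1] M [ 1.45  1.21 -0.03]
xyaw 57.54 tz [-0.003  0.003 -1.   ]
```

```bash
python3 -m jog '[[0,0.065,-0.055,0,0,0,-1],[0,0.14,-0.11,0,0,0,-1],[0,0.22,-0.155,0,0,0,-1],[0,0.3,-0.2,0,0,0,-1],[0,0.3,-0.2,0,0,0,-1],[0,0.3,-0.2,0,0,0,-1],[0,0.3,-0.2,0,0,0,-1]]'; python3 - <<'E'
from h import *
to((.554,-.210,.1386))
for n in ("scene","wrist"):
    c=arm.read_camera(n);np.savez(f"pics/{n}7.npz",**c)
    if n=="scene": a=cv2.resize(c["color"][140:290,260:420],None,fx=2.5,fy=2.5)
    else: b=cv2.resize(c["color"],(400,250)); b=np.vstack([b,np.zeros((125,400,3),np.uint8)])
cv2.imwrite("pics/c7.png",np.hstack([a,b])[:,:,::-1])
E
```

```text
t: 14.18
tcp_pos: [0.5541, -0.2091, 0.1438]
orientation: [0.877, 0.481, 0.001, -0.001]
ft_force: [-8.6, 7.9, 17.7]
finger_gap: 0.0077
t 14.18 tcp [ 0.5541 -0.2091  0.1438] q [-0.02  0.59  0.56  1.72 -0.38  0.94  0.12] gap 0.0077 F [-8.6  7.9 17.7] M [ 1.9   2.06 -0.07]
xyaw 57.53 tz [ 0.     0.002 -1.   ]
shift [-0.008  0.004  0.052]
```

View pics/c7.png

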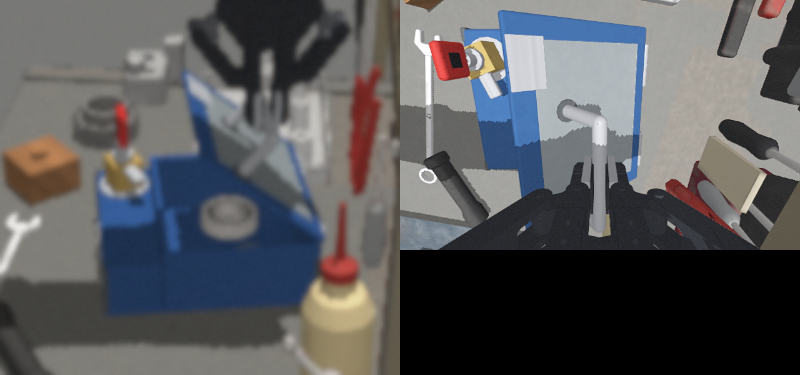

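The lid is up with the part inside visible, and the key stands in the lock. I check the angle by projecting the lid's left front corner, seen at scene pixel about (334,169).

```bash
python3 - <<'E'
from h import *
S=dict(np.load("pics/scene7.npz"));W=dict(np.load("pics/wrist7.npz"))
c=np.array([.5247,-.1616]);y=np.radians(-32.45);R=np.array([[np.cos(y),-np.sin(y)],[np.sin(y),np.cos(y)]])
for d in (33,36,40,44,47):
    a=np.radians(d);o=[]
    for h in (0,.006):
        x=.09-.13*np.cos(a)+h*np.sin(a);z=.0645+.13*np.sin(a)+h*np.cos(a)
        w=c+R@np.array([x,.08]);w2=c+R@np.array([x,-.08]);o+=[proj(S,(*w,z)).round(1),proj(W,(*w,z)).round(1),proj(W,(*w2,z)).round(1)]
    print(d,*o)
b=blobs(S,(100,120,40),(125,255,255),(260,140,420,290))[0]
p=np.argwhere(b[2])[:,::-1];print("topmost blue",p[p[:,1].argmin()],p[p[:,1]<p[:,1].min()+3].tolist()[:8])
to(None)
E
python3 -m jog '[[0,0,0,0,0,0,-1],[0,0,0,0,0,0,-1],[0,0,0,0,0,0,-1],[0,0,0,0,0,0,-1]]'; python3 -c "
from h import *
to(None)"
```

```text
33 [326.8 173.6] [146.1  18. ] [192.3 349.4] [328.2 171.5] [148.4  15.5] [195.2 356.3]
36 [328.5 171.3] [149.2  15.2] [196.  357.2] [330.  169.2] [152.7  12.6] [199.7 364.3]
40 [330.9 168.2] [155.5  11.3] [202.3 367.8] [332.6 166.3] [160.6   8.6] [207.1 375.1]
44 [333.6 165.4] [164.4   7.2] [210.3 378.6] [335.5 163.5] [171.5   4.4] [216.4 386. ]
47 [335.8 163.3] [173.    4.1] [217.6 386.8] [337.8 161.5] [181.7   1.1] [224.7 394.2]
topmost blue [336 179] [[336, 179], [337, 179], [336, 180], [337, 180], [338, 180], [336, 181], [337, 181], [338, 181]]
t 14.28 tcp [ 0.5541 -0.2092  0.1438] q [-0.02  0.59  0.56  1.72 -0.38  0.94  0.12] gap 0.0076 F [-9.6  9.1 16.9] M [ 1.89  2.09 -0.04]
xyaw 57.53 tz [ 0.     0.002 -1.   ]
t: 14.78
tcp_pos: [0.5541, -0.2092, 0.1438]
orientation: [0.877, 0.481, 0.001, -0.001]
ft_force: [-9.1, 8.1, 17.8]
finger_gap: 0.008
t 14.78 tcp [ 0.5541 -0.2092  0.1438] q [-0.02  0.59  0.56  1.72 -0.38  0.94  0.12] gap 0.008 F [-9.1  8.1 17.8] M [ 1.9   2.03 -0.1 ]
xyaw 57.53 tz [ 0.     0.002 -1.   ]
```

The lid angle comes to about 40–43° from the tool path and both views, and everything is still. I hand in.

```bash
python3 -c "
from workcell import arm
print(arm.sign_off())"
```

```text
the job is handed in; nothing more can be done
None
```

I took the key from its stand, pushed it fully into the lock, turned it to the stop and left it there. Then I raised the lid to about 40° and handed the job in with the fingers still holding the bar, at about 15 s of the 54 s allowed. The hand-in reports no verdict.

- **Insertion:** the shoulder made contact at exactly the expected height (TCP 0.098 m) with about 9 N.
- **Lock:** I turned the hand about 96° in all, and the moment rose to 0.4 N m at the stop. In the wrist picture the latch arm is off the lid at roughly 70°. The lock angle was only judged by eye and moment.
- **Lid angle:** the bar's travel gives 39.6° from its rearward part and 43.9° from its upward part. The rearward part is the more reliable of the two here. The lid corner in the wrist view gives about 40°, and in the scene view about 40–43°. All are within the 7° allowed.
- **Hold:** position and force were steady over the last half second, with the fingers on the bar and about 22 N on the wrist.
- **Checks that disagreed:**
  - The wrist camera placed points about 3–5 mm off the other two views, so I used the top and scene views for positions.
  - A colour search for the lid's corner in the scene view found a different blue edge, 10 px lower, so I read that corner by eye.
- **Bystanders:** I touched none of them, and those visible in the pictures had not moved.

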